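# Walk the dry-bath block round to its fence

### The job

The heavy aluminium tube block stands askew in front of the low blue fence. Push its corners with your fingertips, a bit at a time, to walk it round on the desk until one of its two long sides lies flat against the front of the fence along its whole length, neither end of the block sticking out past the fence, then let go of it. Only push it: it must never be lifted or tipped up, and leave everything else on the desk where it is.

Things in the scene. Friction and masses are not known exactly. Their poses are not given: they have to be found in the camera images.
- block: Bare aluminium dry-bath block, a rectangular slab 104 mm (its x) by 140 mm (its y) by 40 mm high with 24 round 12 mm wells, open at the top and 30 mm deep; about 0.9 kg, loose on the desk. Too wide to grip. Origin: centre of its underside, z up. The two long sides are its +x and -x faces, 52 mm from the origin; either may face the fence. A push square on a long side near one end turns it and shifts its middle a little; a push in line with its middle moves it mostly straight.
- fence: Blue angle fence fixed to the desk, 200 mm long and 36 mm high. Origin: foot of its flat front face, at the middle of its length; its x points away from the block, square to that face, its y runs along the face, z up. Upright wall 8 mm thick, behind it a 6 mm foot with screws reaching 46 mm behind the face. It takes a firm push.
- microscope: White and black inverted microscope, fixed, to the left of the fence and of the space in front of it; 0.45 m tall. Origin: on the desk inside its foot. Its front begins 0.54 m ahead of the robot, its trunk (with eyepieces at 0.22 to 0.39 m height) reaches 0.19 m to the robot's right; a wide stage at 0.21 to 0.24 m height lies from 0.67 m ahead on. Keep gripper and wrist clear of it.
- oil_bottle: Brown glass bottle with a black cap, 29 mm wide, 62 tall, near the right end of the fence. Origin: centre of its underside. Must not be disturbed.
- tube_blue: Blue 1.5 ml microtube lying on the desk, 40 x 13 mm, 11 high. Bystander.
- tube_orange: Orange microtube lying on the desk, 40 x 13 mm, 11 high. Bystander.
- pink_dish: Small round dish with pink contents, 54 mm wide, 16 high. Bystander.
- timer: White wedge-shaped lab timer, 52 x 64 mm, 29 high. Bystander.
- marker: White marker pen with a black cap, lying near the desk's front edge, 132 mm long, 14 thick. Bystander.
Not all that is in view belongs to the job. Of the things that look like the fence, the larger one is meant.

How it is judged:
By the outcome, as a careful person would: the job done as asked, in the order asked, and still so for the second after the job is handed in, with the robot touching nothing.
It also fails if it takes over 72 s, if anything falls off the work surface, if the arm or the gripper's body presses on something with over 40 N, if the wrist force passes 120 N, or if a joint passes its speed limit or range.

### The arm

A 6-joint arm with a two-finger parallel gripper is mounted at the origin on a cart in front of the work surface, level with it; the furniture and walls round the work are solid. World frame = base frame: x ahead of the robot, y to its left, z up, the work surface at z = 0. Lengths are in m, angles in rad, forces in N, time in s.
With the tool pointing down it reaches from about 0.35 to 0.975 m from the base axis. Payload 4.9 kg.
Tool frame: the origin (TCP) lies midway between the tips of the shut fingers; the grasp point (between the pads) lies ctrl.grip_depth behind it (ctrl.grip_depth is the distance from the TCP to the grasp point, in m); y points along the fingers, z is the direction in which the jaws open and shut, and the axes are right-handed (so a half turn about y gives the same grasp; the last joint's range is limited). The gripper opens to 85 mm and grips with 20 to 120 N. Pads are 22 mm wide; open, the fingers measure 114 mm over their backs; the gripper's body (76 mm by 85 mm) begins 54 mm behind the grasp point. The pads swing forward as they close: fully open they stand 13 mm farther back than shut.
Start: joints at [-1.331, 0.053, 1.613, -0, 1.476, -0.119], TCP at [0.219, -0.585, 0.231] pointing down, gripper open.
Joint ranges: [-3.01, 3.01], [-1.01, 2.22], [0.06, 2.58], [-1.02, 4.17], [0.09, 2.62], [-3.14, 3.14]. Speed limits (rad/s): [2.57, 2.57, 3.14, 3.14, 3.14, 3.14].

### API

Orientations are given as a rotation vector (axis times angle).
In Python, from station import ctrl gives the robot as it stands.
- The arm moves only by the tool jog_arm, never from a script. Its argument "moves" is a list of rows, each a list of 6 numbers: the shift along the tool's x, y, z in mm, then the turn, a rotation vector about the tool's x, y, z in rad. In form: [[x, y, z, wx, wy, wz], ...]. A call has 1 to 12 rows; each row shifts and turns the commanded pose from where the row before left it, along the tool's axes as they then stand; what a row does not reach is not made up. A row lasts 1/10 s, in which the tool goes at most 50 mm and 8.59 degrees, less where a joint would pass 70% of its speed; a pose out of reach is approached as far as the arm can. A call is refused whole if a number of a shift passes 50 or a number of a turn 0.15, either way. A call with a gripper value outside its range is refused whole. "grip" is the finger opening in mm, from 0 to 85.4, set as the call begins (left out, the last holds). The fingers move at their own pace and stop on an object; "grip_force" is the grip in N (left out, the last holds). Time passes only in rows, so rows that do not move let the fingers close. It gives the time, the measured TCP pose, the force and the opening at its end, in the units of the state.
- ctrl.get_obs(): the state, without advancing time (a new reading comes with each control period).
- ctrl.get_image(name): name is "scene" or "side" or "wrist"; returns the picture (480x640x3 uint8, red, green, blue); there is no depth.
- ctrl.camera_params(name): a dict with "fx", "fy", "cx", "cy" (pixels), "pose" (4x4, takes a point from camera to world coordinates); the wrist camera has in their place "T_tool_cam" (4x4, takes a point from camera to tool coordinates, whose origin is the TCP and whose axes are the tool frame's). Camera axes: x right, y up, looking along -z (the intrinsics and any distortion apply to the point x, -y, -z); pixel columns grow to the right and rows downward; lengths in m; the calibration is good to about 2 mm. A picture is of the moment at which its call begins: read the wrist's pose just before it. camera_params takes no time and is no camera call.
- ctrl.finish_job(): hands the job in, once; it reports no verdict.
The state is a dict: "t": time; "q": joint angles; "dq": joint speeds; "effort": joint torques, N m; "tool_pos": TCP position; "tool_rot": TCP orientation; "contact_force": force on the tool from outside, world axes, zero at the start; "wrist_torque": the same for the moment, N m; "opening": finger opening in m.
Only numpy, scipy, OpenCV 4.12 (cv2) and the standard library are available. Lean on these libraries where they do the work, as an engineer would, in place of code of your own. Each camera call takes 0.05 s, during which the arm holds its last target. There are 200 camera calls.

## Working session

There is one attempt and no reset: what is moved stays moved. The work goes in short steps, Python scripts to look and compute and a tool call to move; the robot and the scene stay as the last step left them, time stands still between calls to the robot, and variables do not carry over. Pictures are saved under pics/ and viewed, about 8 in all and at most 12, crops included, and the job is handed in when it is done.

Besides the shell and the picture viewer there is one more tool, called after "Request:" as a command line: name --pt "numbers of a row" for each row, then --argument value for the rest. jog_arm: Moves the arm, as the interface text tells. Its arguments: {"type":"object","properties":{"moves":{"type":"array","items":{"type":"array","items":{"type":"number"}}},"grip":{"type":"number"},"grip_force":{"type":"number"}},"required":["moves"]}

```bash
mkdir -p pics
cat > h.py <<'E'
import numpy as np, cv2
from scipy.spatial.transform import Rotation as R
from station import ctrl
def P(name):
    p=ctrl.camera_params(name)
    if 'pose' in p: T=np.array(p['pose'])
    else:
        o=ctrl.get_obs(); W=np.eye(4); W[:3,:3]=R.from_rotvec(o['tool_rot']).as_matrix(); W[:3,3]=o['tool_pos']; T=W@np.array(p['T_tool_cam'])
    return p,T
def pix2w(name,uv,z=0.,PT=None):
    p,T=PT or P(name); out=[]
    for u,v in uv:
        d=T[:3,:3]@np.array([(u-p['cx'])/p['fx'],-(v-p['cy'])/p['fy'],-1]); s=(z-T[2,3])/d[2]; out.append(T[:3,3]+s*d)
    return np.array(out)
def w2pix(name,X,PT=None):
    p,T=PT or P(name); c=(np.asarray(X)-T[:3,3])@T[:3,:3]
    return np.c_[p['cx']+p['fx']*c[:,0]/-c[:,2], p['cy']-p['fy']*c[:,1]/-c[:,2]]
def snap(name,f): 
    im=cv2.cvtColor(np.array(ctrl.get_image(name)),cv2.COLOR_RGB2BGR); cv2.imwrite(f'pics/{f}.png',im); return im
E
python3 - <<'E'
from h import *
o=ctrl.get_obs(); print(o['t'],o['tool_pos'],R.from_rotvec(o['tool_rot']).as_matrix().round(3),o['opening'],ctrl.grip_depth)
for n in('scene','side','wrist'): 
    snap(n,n+'0'); p=ctrl.camera_params(n); print(n,{k:np.round(v,3).tolist() for k,v in p.items() if not isinstance(v,str)})
E
```

```text
0.0 [ 0.21932691 -0.5845989   0.23007169] [[-0.936 -0.     0.351]
 [-0.351  0.002 -0.936]
 [-0.    -1.    -0.002]] 0.08549185700262987 0.0187
scene {'fx': 597.453, 'fy': 597.453, 'cx': 311.022, 'cy': 241.161, 'pose': [[0.645, 0.318, -0.695, -0.516], [-0.764, 0.288, -0.578, -1.072], [0.017, 0.903, 0.429, 0.696], [0.0, 0.0, 0.0, 1.0]]}
side {'fx': 438.643, 'fy': 438.643, 'cx': 317.333, 'cy': 237.806, 'pose': [[-0.85, 0.324, -0.415, 0.008], [-0.527, -0.52, 0.673, 0.626], [0.002, 0.791, 0.612, 0.789], [0.0, 0.0, 0.0, 1.0]]}
wrist {'fx': 369.242, 'fy': 369.242, 'cx': 322.756, 'cy': 231.044, 'T_tool_cam': [[0.001, -0.964, -0.266, -0.068], [-0.0, 0.266, -0.964, -0.142], [1.0, 0.001, 0.0, 0.002], [0.0, 0.0, 0.0, 1.0]]}
```

View pics/scene0.png

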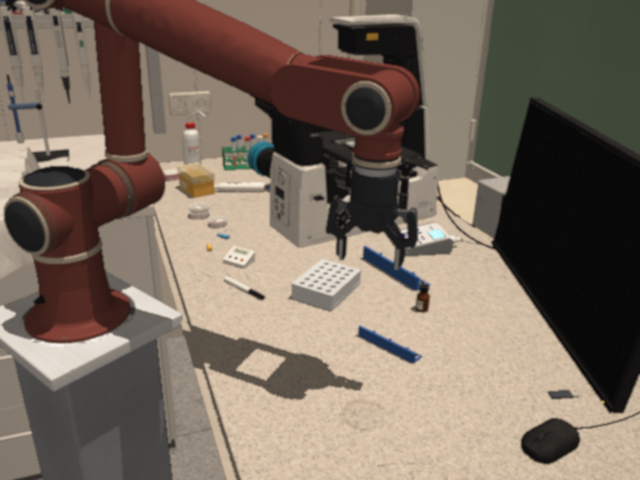

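View pics/side0.png

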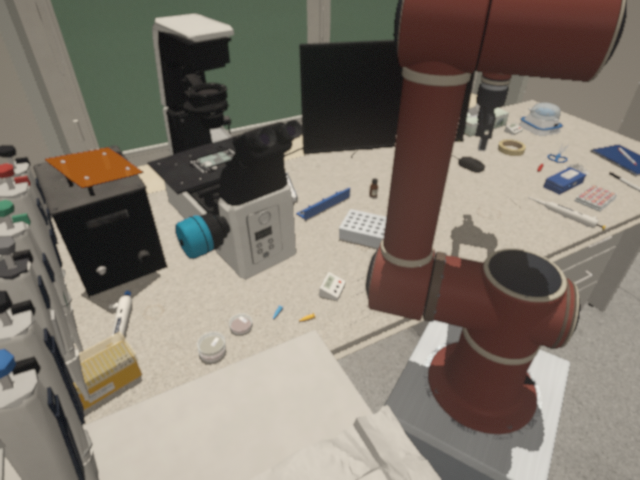

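The scene view shows the block at about (327,283), the large fence at (362,252)–(425,285), a smaller decoy fence at (390,343), and the bottle at (423,298). I'll enlarge this area.

Run:
```python
from h import *
im=cv2.imread('pics/scene0.png')[225:325,280:440]; cv2.imwrite('pics/c1.png',cv2.resize(im,None,fx=5,fy=5,interpolation=cv2.INTER_CUBIC))
print(pix2w('scene',[(293,282),(326,264),(360,272),(329,296)],.04).round(3))
print(pix2w('scene',[(362,250),(425,285)],.036).round(3))
```

```text
[[ 0.357 -0.295  0.04 ]
 [ 0.475 -0.296  0.04 ]
 [ 0.496 -0.38   0.04 ]
 [ 0.363 -0.394  0.04 ]]
[[ 0.6   -0.311  0.036]
 [ 0.551 -0.521  0.036]]
```

View pics/c1.png

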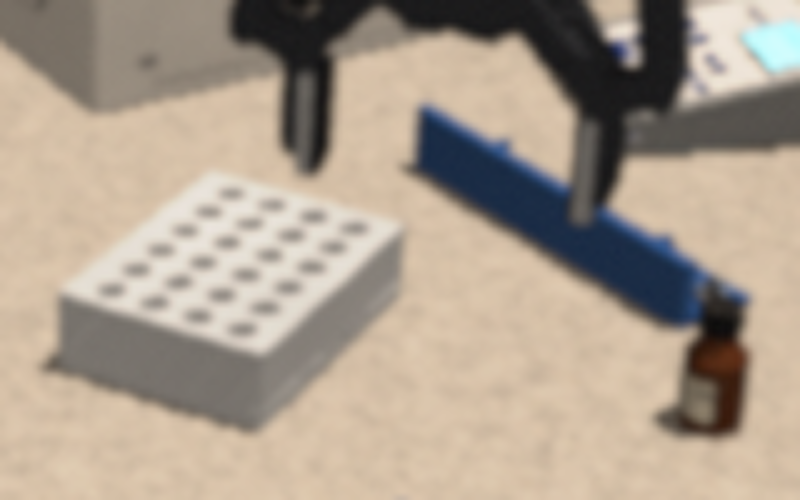

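```bash
cat >> h.py <<'E'
def rect(C,a=.104,b=.140):
    # C: corners cyc order, C0->C1 long. returns centre, angle of long axis
    C=np.array(C)[:,:2]; c=C.mean(0); d=(C[1]-C[0])+(C[2]-C[3]); return c, np.arctan2(d[1],d[0])
E
python3 - <<'E'
from h import *
f=lambda L:[(280+x/5,225+y/5) for x,y in L]
C=pix2w('scene',f([(62,293),(212,172),(405,228),(265,353)]),.04); print(C.round(3)); print(np.linalg.norm(np.diff(np.r_[C,C[:1]],axis=0),axis=1))
print(rect(C), np.degrees(rect(C)[1]))
W=pix2w('scene',f([(112,290),(232,193),(356,228),(242,329)]),.04);print(W.round(3),rect(W),np.degrees(rect(W)[1]))
t=pix2w('scene',f([(425,105),(690,268)]),.036);b=pix2w('scene',f([(418,172),(672,325)]),.0);print(t.round(3),b.round(3))
for q in(t,b): d=q[0]-q[1];print(np.linalg.norm(d),np.degrees(np.arctan2(d[1],d[0])))
print(pix2w('scene',f([(703,425)])).round(3))
E
```

```text
[[ 0.351 -0.299  0.04 ]
 [ 0.488 -0.274  0.04 ]
 [ 0.504 -0.377  0.04 ]
 [ 0.37  -0.399  0.04 ]]
[0.13867274 0.10423296 0.13489809 0.10181074]
(array([ 0.42815035, -0.33752602]), np.float64(0.17296767320538536)) 9.910317666866638
[[ 0.368 -0.314  0.04 ]
 [ 0.477 -0.295  0.04 ]
 [ 0.488 -0.36   0.04 ]
 [ 0.38  -0.379  0.04 ]] (array([ 0.42825954, -0.3371438 ]), np.float64(0.17208269373217938)) 9.859612078096223
[[ 0.624 -0.303  0.036]
 [ 0.566 -0.493  0.036]] [[ 0.62  -0.304  0.   ]
 [ 0.571 -0.484  0.   ]]
0.19937312807605256 72.95504852192933
0.18639251414643201 75.02071953949836
[[ 0.504 -0.541  0.   ]]
```

```bash
cat >> h.py <<'E'
def to(x,y,z):
    o=ctrl.get_obs(); M=R.from_rotvec(o['tool_rot']).as_matrix(); return (M.T@(np.array([x,y,z])-o['tool_pos'])*1000).round(1)
def st():
    o=ctrl.get_obs(); M=R.from_rotvec(o['tool_rot']).as_matrix(); print('t',round(o['t'],2),'tcp',o['tool_pos'].round(4) if hasattr(o['tool_pos'],'round') else o['tool_pos'],'zyaw',np.degrees(np.arctan2(M[1,2],M[0,2])).round(1),'tilt',M[:,1].round(3),'F',np.round(o['contact_force'],1),'op',round(o['opening'],4))
E
python3 - <<'E'
from h import *
print(pix2w('scene',[(238,257),(228,281),(262,297),(209,247),(224,236)],.01).round(3))
E
```

```text
[[ 0.401 -0.071  0.01 ]
 [ 0.299 -0.144  0.01 ]
 [ 0.3   -0.254  0.01 ]
 [ 0.39   0.027  0.01 ]
 [ 0.462  0.049  0.01 ]]
```

Request:
jog_arm --pt "0 0 0 0 0.131 0" --pt "0 0 0 0 0.131 0" --pt "0 0 0 0 0.131 0" --pt "0 0 0 0 0.131 0" --pt "0 0 0 0 0.131 0" --pt "0 0 0 0 0 0" --grip 0

```text
t: 0.75
tool_pos: [0.2194, -0.5849, 0.2308]
tool_rot: [-0.307, -2.063, 2.061]
contact_force: [-0.2, -0.3, 0.1]
opening: 0.0
```

Run:
```python
from h import *
st(); print(to(.30,-.36,.23), to(.385,-.235,.23))
```

```text
t 0.75 tcp [ 0.2194 -0.5849  0.2308] zyaw -107.0 tilt [-0.     0.001 -1.   ] F [-0.2 -0.3  0.1] op 0.0
[ -11.5    1.  -238.7] [ -56.3    1.  -383. ]
```

Request:
jog_arm --pt "-28 -10 -24 0 0 0" --pt "-28 -10 -24 0 0 0" --pt "-28 -10 -24 0 0 0" --pt "-28 -10 -24 0 0 0" --pt "-28 -10 -24 0 0 0" --pt "-28 -10 -24 0 0 0" --pt "-28 -10 -24 0 0 0" --pt "-28 -10 -24 0 0 0" --pt "0 0 0 0 0 0" --pt "0 0 0 0 0 0"

```text
t: 1.75
tool_pos: [0.4902, -0.4666, 0.3111]
tool_rot: [-0.304, -2.064, 2.064]
contact_force: [0.2, -0.1, 0.3]
opening: -0.0001
```

Run:
```python
from h import *
st(); np.save('T1.npy',P('wrist')[1]); snap('wrist','w1'); st()
```

```text
t 1.75 tcp [ 0.4902 -0.4666  0.3111] zyaw -106.8 tilt [-0.001 -0.    -1.   ] F [ 0.2 -0.1  0.3] op -0.0001
t 1.8 tcp [ 0.4893 -0.4669  0.3107] zyaw -106.9 tilt [-0.001  0.    -1.   ] F [-0.8 -1.6  0.4] op -0.0001
```

View pics/w1.png

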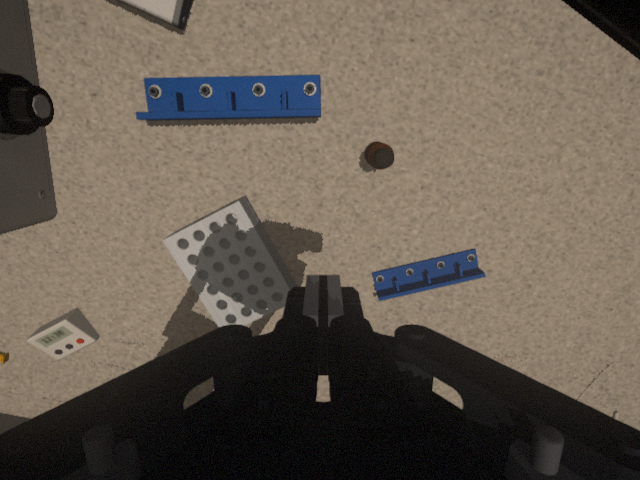

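Run:
```python
from h import *
PT=(ctrl.camera_params('wrist'),np.load('T1.npy'))
t=pix2w('w',[(137,119.5),(321,117.5)],.036,PT); d=t[0]-t[1]; print(t.round(4),np.linalg.norm(d),np.degrees(np.arctan2(d[1],d[0])),t.mean(0))
c=pix2w('w',[(164,241),(242,200),(298,291)],.04,PT); print(c.round(4),np.linalg.norm(np.diff(c,axis=0),axis=1)); e=c[2]-c[1]; print(np.degrees(np.arctan2(e[1],e[0])), (c[0]+c[2])/2+(-0*e))
print(pix2w('w',[(379,155)],.06,PT).round(3))
e=pix2w('w',[(137,119.5),(321,117.5)],.0,PT);print(e.round(4))
im=cv2.imread('pics/w1.png')[60:340,110:400]; cv2.imwrite('pics/c2.png',cv2.resize(im,None,fx=2.1,fy=2.1,interpolation=cv2.INTER_CUBIC))
print(to(.385,-.235,.15))
```

```text
[[ 0.6237 -0.2976  0.036 ]
 [ 0.568  -0.489   0.036 ]] 0.1992999814534177 73.77178967933241 [ 0.59580722 -0.39328395  0.036     ]
[[ 0.4887 -0.2728  0.04  ]
 [ 0.5081 -0.377   0.04  ]
 [ 0.3828 -0.4035  0.04  ]] [0.10601957 0.12804314]
-168.06729643317118 [ 0.43577143 -0.33814359  0.04      ]
[[ 0.514 -0.536  0.06 ]]
[[ 0.6295 -0.2812  0.    ]
 [ 0.569  -0.4891  0.    ]]
[ 167.   160.9 -191.6]
```

View pics/c2.png

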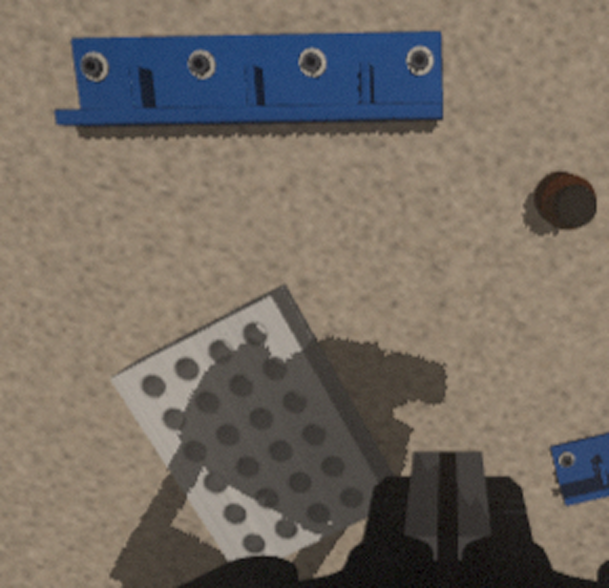

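Both views agree: the fence lies at 73.5° with its middle at about (0.5955,-0.393), and the block's centre is about (0.429,-0.338) at 10.5°. I need to turn it about +63° counter-clockwise, so I'll go to the left of its near end with the fingers shut.

Request:
jog_arm --pt "29.5 18 -29.7 0 0 0" --pt "29.5 18 -29.7 0 0 0" --pt "29.5 18 -29.7 0 0 0" --pt "29.5 18 -29.7 0 0 0" --pt "29.5 18 -29.7 0 0 0" --pt "29.5 18 -29.7 0 0 0" --pt "0 45 0 0 0 0" --pt "0 45 0 0 0 0" --pt "0 45 0 0 0 0" --pt "0 43 0 0 0 0" --pt "0 10 0 0 0 0" --pt "0 0 0 0 0 0"

```text
t: 3.0
tool_pos: [0.3705, -0.2441, 0.0136]
tool_rot: [-0.304, -2.063, 2.057]
contact_force: [-0.0, 0.0, -0.9]
opening: 0.0002
```

Run:
```python
from h import *
st(); 
for p in [(.375,-.270,.015),(.382,-.31,.015),(.405,-.345,.015)]: print(to(*p))
```

```text
t 3.0 tcp [ 0.3705 -0.2441  0.0136] zyaw -107.0 tilt [-0.004  0.003 -1.   ] F [-0.   0.  -0.9] op 0.0002
[-11.9  -1.5  23.5]
[-30.3  -1.7  59.7]
[-62.5  -1.9  86.4]
```

Request:
jog_arm --pt "-2 0 8.6 0 0 0" --pt "-2 0 8.6 0 0 0" --pt "-2 0 8.6 0 0 0" --pt "-2 0 8.6 0 0 0" --pt "-2 0 8.6 0 0 0" --pt "-2 0 8.6 0 0 0" --pt "-2 0 8.6 0 0 0" --pt "-2 0 8.6 0 0 0" --pt "0 0 0 0 0 0"

```text
t: 3.9
tool_pos: [0.3676, -0.3167, 0.0159]
tool_rot: [-0.309, -2.061, 2.063]
contact_force: [0.6, 0.1, -0.6]
opening: 0.0002
```

```bash
cat >> h.py <<'E'
def overlay(name,f,c,ang,crop=None,sc=2):
    PT=P(name); im=snap(name,f)
    c=np.array(c); u=np.array([np.cos(ang),np.sin(ang)]); v=np.array([-u[1],u[0]])
    return im
E
python3 - <<'E'
from h import *
st(); im=snap('scene','s2'); cv2.imwrite('pics/c3.png',cv2.resize(im[210:330,270:430],None,fx=5,fy=5,interpolation=cv2.INTER_CUBIC))
E
```

```text
t 3.9 tcp [ 0.3676 -0.3167  0.0159] zyaw -107.0 tilt [ 0.    -0.001 -1.   ] F [ 0.6  0.1 -0.6] op 0.0002
```

View pics/c3.png

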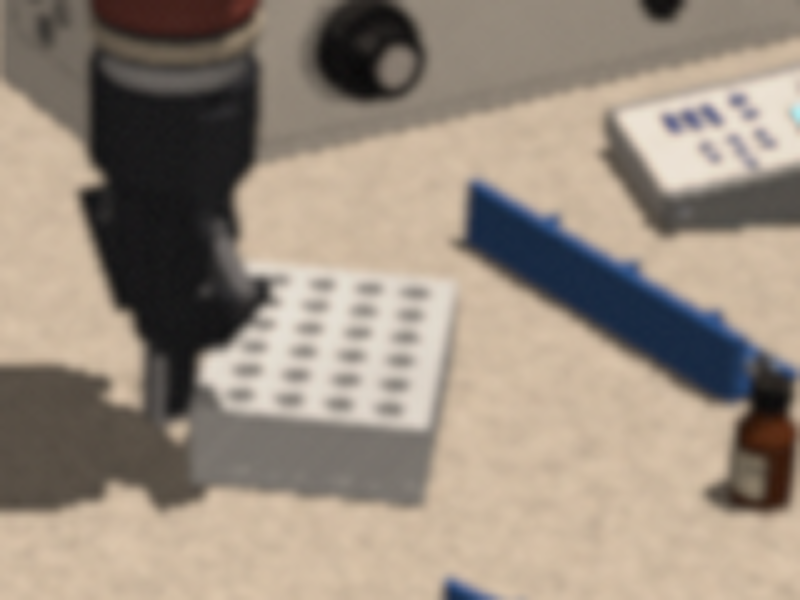

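Run:
```python
from h import *
f=lambda L:[(270+x/5,210+y/5) for x,y in L]
W=pix2w('scene',f([(242,396),(415,292),(390,409)]),.04); e=W[1]-W[2]; a=np.degrees(np.arctan2(e[1],e[0])); print(W.round(4),a,np.linalg.norm(e)); c=(W[0]+W[1])/2; print('c',c)
C=pix2w('scene',f([(193,388),(456,284),(428,430)]),.04); e=C[1]-C[2]; print(np.degrees(np.arctan2(e[1],e[0])),(C[0]+C[1])/2)
for p in [(.366,-.317,.015),(.366,-.36,.015),(.385,-.40,.015)]: print(to(*p))
```

```text
[[ 0.3706 -0.3583  0.04  ]
 [ 0.4998 -0.3568  0.04  ]
 [ 0.405  -0.4136  0.04  ]] 30.91737522400287 0.11052039873366504
c [ 0.43521029 -0.35758985  0.04      ]
30.821839144227535 [ 0.44043785 -0.3521116   0.04      ]
[1.6 0.8 1.1]
[-11.    0.8  42.3]
[-40.9   0.9  74.9]
```

The block is now at 31° with its centre at about (0.437,-0.356). Next I'll push the near end face close to its right corner, which carries on the turn and shifts the block back left.

Request:
jog_arm --pt "15 0 -5 0 0 0" --pt "0 -45 0 0 0 0" --pt "0 -45 0 0 0 0" --pt "-9.3 0 34.4 0 0 0" --pt "-9.3 0 34.4 0 0 0" --pt "-9.3 0 34.4 0 0 0" --pt "-9.3 0 34.4 0 0 0" --pt "0 45 0 0 0 0" --pt "0 45 0 0 0 0" --pt "0 0 0 0 0 0"

```text
t: 4.95
tool_pos: [0.3471, -0.4438, 0.0085]
tool_rot: [-0.299, -2.069, 2.048]
contact_force: [-0.6, 1.1, -0.1]
opening: -0.0002
```

Run:
```python
from h import *
st()
for p in [(.383,-.433,.015),(.425,-.433,.015)]: print(to(*p))
```

```text
t 4.95 tcp [ 0.3471 -0.4438  0.0085] zyaw -107.0 tilt [-0.007  0.012 -1.   ] F [-0.6  1.1 -0.1] op -0.0002
[-31.1  -6.7 -20.9]
[-71.3  -7.  -33.2]
```

Request:
jog_arm --pt "-6.2 0 -3.6 0 0 0" --pt "-6.2 0 -3.6 0 0 0" --pt "-6.2 0 -3.6 0 0 0" --pt "-6.2 0 -3.6 0 0 0" --pt "-6.2 0 -3.6 0 0 0" --pt "-6.7 0 -2 0 0 0" --pt "-6.7 0 -2 0 0 0" --pt "-6.7 0 -2 0 0 0" --pt "-6.7 0 -2 0 0 0" --pt "-6.7 0 -2 0 0 0" --pt "-6.7 0 -2 0 0 0" --pt "0 0 0 0 0 0"

```text
t: 6.15
tool_pos: [0.4283, -0.4406, 0.0151]
tool_rot: [-0.309, -2.063, 2.063]
contact_force: [0.0, -1.8, 0.3]
opening: 0.0
```

Run:
```python
from h import *
st(); im=snap('scene','s3'); cv2.imwrite('pics/c4.png',cv2.resize(im[210:330,270:430],None,fx=5,fy=5,interpolation=cv2.INTER_CUBIC))
```

```text
t 6.15 tcp [ 0.4283 -0.4406  0.0151] zyaw -107.0 tilt [ 0.001  0.    -1.   ] F [ 0.  -1.8  0.3] op 0.0
```

View pics/c4.png

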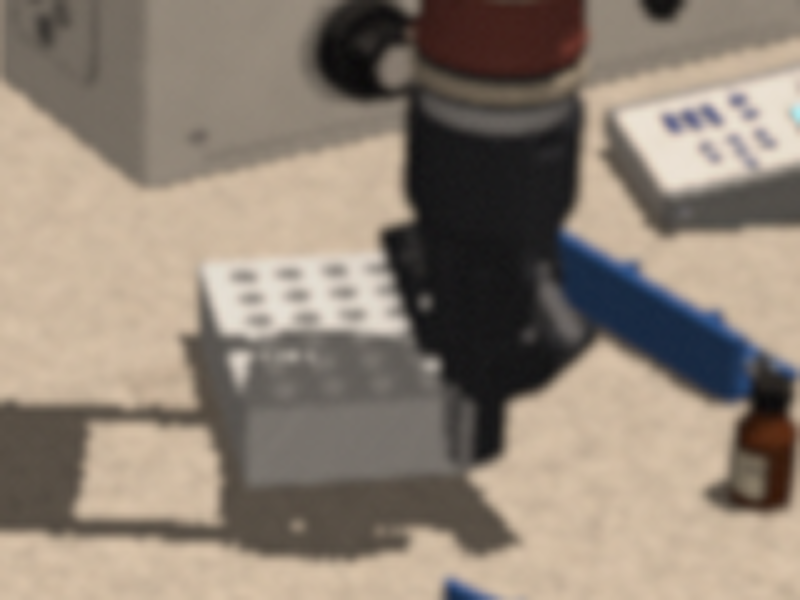

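```bash
cat >> h.py <<'E'
def fr(c,ang):
    t=np.array([.284,.959]); n=np.array([.959,-.284]); d=np.array(c)[:2]-[.5457,-.378]; print('c',np.round(c,4),'ang',round(ang,1),'to go: n',-(d@n).round(4),'t',-(d@t).round(4))
E
python3 - <<'E'
from h import *
f=lambda L:[(270+x/5,210+y/5) for x,y in L]
C=pix2w('scene',f([(245,402),(200,263),(449,390)]),.04); e=C[1]-C[0]; s=C[2]-C[0]; print(C.round(4),np.linalg.norm(e),np.linalg.norm(s),np.degrees(np.arctan2(s[1],s[0]))+90); fr((C[1]+C[2])[:2]/2,np.degrees(np.arctan2(e[1],e[0])))
E
```

```text
[[ 0.3675 -0.3626  0.04  ]
 [ 0.4548 -0.2629  0.04  ]
 [ 0.4357 -0.4231  0.04  ]] 0.13257982932879014 0.09111365615123629 48.467055090287666
c [ 0.4452 -0.343 ] ang 48.8 to go: n 0.1063 t -0.0051
```

The block is at about 48.6° with its centre at about (0.453,-0.345), almost centred along the fence. I'll push the left face near its near end for another 20° or so.

Request:
jog_arm --pt "9 0 22 0 0 0" --pt "0 -45 0 0 0 0" --pt "0 -45 0 0 0 0" --pt "26 0 -27.5 0 0 0" --pt "26 0 -27.5 0 0 0" --pt "26 0 -27.5 0 0 0" --pt "26 0 -27.5 0 0 0" --pt "0 45 0 0 0 0" --pt "0 45 0 0 0 0" --pt "0 0 0 0 0 0" --pt "0 0 0 0 0 0"

```text
t: 7.3
tool_pos: [0.3442, -0.3222, 0.0144]
tool_rot: [-0.306, -2.064, 2.058]
contact_force: [0.6, -0.5, 0.2]
opening: 0.0001
```

Run:
```python
from h import *
st()
for p in [(.3647,-.3402,.015),(.382,-.379,.015)]: print(to(*p))
```

```text
t 7.3 tcp [ 0.3442 -0.3222  0.0144] zyaw -107.0 tilt [-0.001  0.003 -1.   ] F [ 0.6 -0.5  0.2] op 0.0001
[-24.8  -0.6  11.2]
[-52.7  -0.8  43.2]
```

Request:
jog_arm --pt "-8.3 0 3.7 0 0 0" --pt "-8.3 0 3.7 0 0 0" --pt "-8.3 0 3.7 0 0 0" --pt "-5.6 0 6.4 0 0 0" --pt "-5.6 0 6.4 0 0 0" --pt "-5.6 0 6.4 0 0 0" --pt "-5.6 0 6.4 0 0 0" --pt "-5.6 0 6.4 0 0 0" --pt "0 0 0 0 0 0"

```text
t: 8.2
tool_pos: [0.3834, -0.3818, 0.0155]
tool_rot: [-0.31, -2.061, 2.064]
contact_force: [0.3, -0.0, 0.1]
opening: 0.0001
```

Request:
jog_arm --pt "30 0 -10 0 0 0" --pt "40 0 0 0 0 0" --pt "0 0 0 0 0 0"

```text
t: 8.5
tool_pos: [0.3154, -0.3475, 0.0134]
tool_rot: [-0.306, -2.063, 2.057]
contact_force: [0.3, 0.3, 0.2]
opening: -0.0001
```

Run:
```python
from h import *
st(); im=snap('scene','s4'); cv2.imwrite('pics/c5.png',cv2.resize(im[210:330,270:430],None,fx=5,fy=5,interpolation=cv2.INTER_CUBIC))
```

```text
t 8.5 tcp [ 0.3154 -0.3475  0.0134] zyaw -107.1 tilt [-0.003  0.003 -1.   ] F [0.3 0.3 0.2] op -0.0001
```

View pics/c5.png

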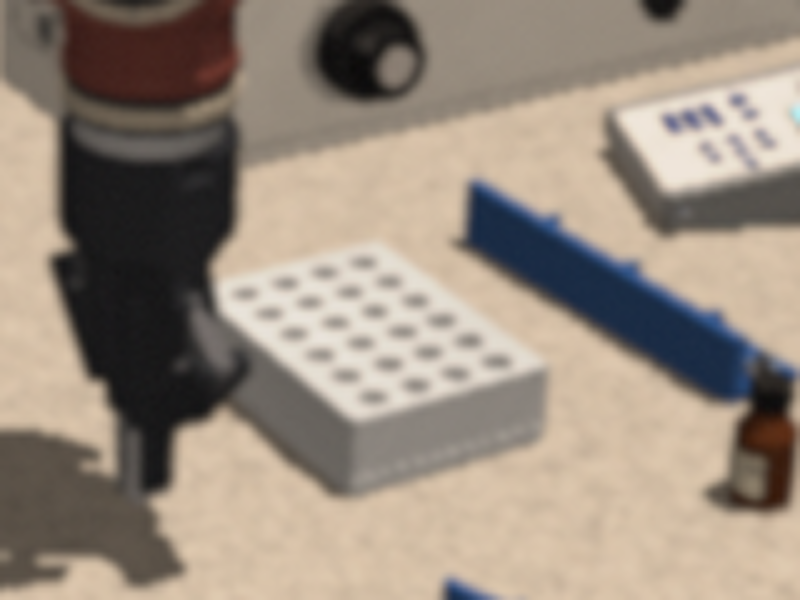

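Run:
```python
from h import *
f=lambda L:[(270+x/5,210+y/5) for x,y in L]
W=pix2w('scene',f([(373,397),(246,293),(364,262),(498,361)]),.04); c,a=rect(W); fr(c,np.degrees(a))
W=pix2w('scene',f([(352,420),(215,290),(375,242),(547,370)]),.04); c,a=rect(W); fr(c,np.degrees(a))
```

```text
c [ 0.4585 -0.3612] ang 70.3 to go: n 0.0884 t 0.0087
c [ 0.4582 -0.3624] ang 68.4 to go: n 0.0883 t 0.0099
```

Angle about 69.5°, 88 mm left to go and about 9 mm right of centre, which is inside the 30 mm margin. Next is a straight two-finger push with the open gripper held parallel to the fence.

Request:
jog_arm --pt "-20 0 -13.5 0 -0.009 0" --pt "-20 0 -13.5 0 0 0" --pt "0 0 0 0 0 0" --pt "0 0 0 0 0 0" --pt "0 0 0 0 0 0" --pt "0 0 0 0 0 0" --pt "0 0 0 0 0 0" --pt "0 0 0 0 0 0" --pt "0 6 0 0 0 0" --pt "0 7 0 0 0 0" --pt "0 0 0 0 0 0" --grip 85

```text
t: 9.65
tool_pos: [0.3639, -0.3349, 0.0007]
tool_rot: [-0.297, -2.068, 2.064]
contact_force: [-1.1, 0.2, 0.2]
opening: 0.0849
```

```bash
cat >> h.py <<'E'
def tn():
    p=np.array(ctrl.get_obs()['tool_pos'][:2])-[.5457,-.378]; print('tool n',(p@[.959,-.284]).round(4),'t',(p@[.284,.959]).round(4))
E
python3 - <<'E'
from h import *
st();tn()
E
```

```text
t 9.65 tcp [ 0.3639 -0.3349  0.0007] zyaw -106.5 tilt [-0.002  0.002 -1.   ] F [-1.1  0.2  0.2] op 0.0849
tool n -0.1866 t -0.0103
```

Request:
jog_arm --pt "-10 0 0 0 0 0" --pt "-10 0 0 0 0 0" --pt "-10 0 0 0 0 0" --pt "-10 0 0 0 0 0" --pt "-10 0 0 0 0 0" --pt "-10 0 0 0 0 0" --pt "-10 0 0 0 0 0" --pt "-10 0 0 0 0 0" --pt "-10 0 0 0 0 0" --pt "-10 0 0 0 0 0" --pt "-8 0 0 0 0 0" --pt "0 0 0 0 0 0"

```text
t: 10.85
tool_pos: [0.4696, -0.3668, 0.0025]
tool_rot: [-0.299, -2.068, 2.068]
contact_force: [1.2, -0.6, -0.3]
opening: 0.0849
```

Request:
jog_arm --pt "-2 0 0 0 0 0" --pt "-2 0 0 0 0 0" --pt "-1 0 0 0 0 0" --pt "0 0 0 0 0 0"

```text
t: 11.25
tool_pos: [0.4722, -0.3674, 0.0022]
tool_rot: [-0.295, -2.067, 2.065]
contact_force: [-4.8, 1.3, 5.3]
opening: 0.0847
```

Run:
```python
from h import *
st();tn(); im=snap('wrist','w5'); np.save('T5.npy',P('wrist')[1])
```

```text
t 11.25 tcp [ 0.4722 -0.3674  0.0022] zyaw -106.4 tilt [-0.003  0.001 -1.   ] F [-4.8  1.3  5.3] op 0.0847
tool n -0.0735 t -0.0107
```

View pics/w5.png

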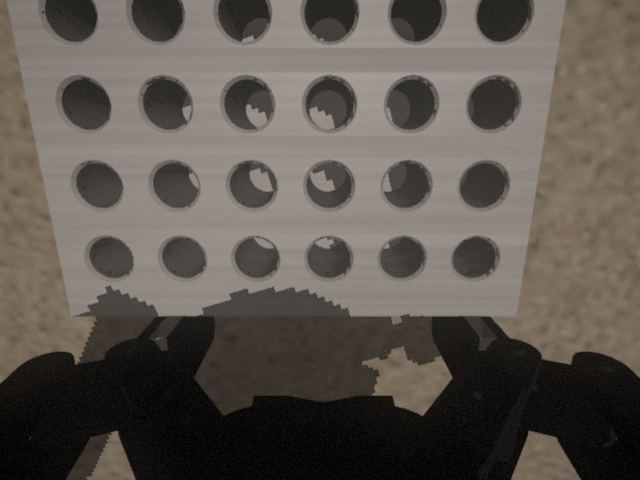

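Both fingers sit on the long side and the block is square to the gripper. I'll press on in small steps and watch the force.

Request:
jog_arm --pt "-1.5 0 0 0 0 0" --pt "-1.5 0 0 0 0 0" --pt "0 0 0 0 0 0" --pt "0 0 0 0 0 0"

```text
t: 11.7
tool_pos: [0.4751, -0.3683, 0.0021]
tool_rot: [-0.296, -2.067, 2.065]
contact_force: [-5.4, 1.3, 4.4]
opening: 0.085
```

Request:
jog_arm --pt "-1.5 0 0 0 0 0" --pt "-1.5 0 0 0 0 0" --pt "0 0 0 0 0 0" --pt "0 0 0 0 0 0"

```text
t: 12.1
tool_pos: [0.478, -0.3691, 0.0021]
tool_rot: [-0.296, -2.067, 2.065]
contact_force: [-5.0, 1.5, 3.1]
opening: 0.0848
```

Still sliding freely at about 5 N of desk friction, so not at the fence yet.

Request:
jog_arm --pt "-1.5 0 0 0 0 0" --pt "-1.5 0 0 0 0 0" --pt "0 0 0 0 0 0" --pt "0 0 0 0 0 0"

```text
t: 12.5
tool_pos: [0.4809, -0.37, 0.0021]
tool_rot: [-0.296, -2.067, 2.065]
contact_force: [-4.8, 0.9, 3.2]
opening: 0.0851
```

Request:
jog_arm --pt "-1.5 0 0 0 0 0" --pt "-1 0 0 0 0 0" --pt "0 0 0 0 0 0" --pt "0 0 0 0 0 0"

```text
t: 12.9
tool_pos: [0.4809, -0.37, 0.0021]
tool_rot: [-0.288, -2.067, 2.062]
contact_force: [-14.8, 3.8, 11.1]
opening: 0.0853
```

Contact: the tool stopped and the force rose to 15 N. Pressing a little more to seat it flat.

Request:
jog_arm --pt "-1 0 0 0 0 0" --pt "-1 0 0 0 0 0" --pt "0 0 0 0 0 0" --pt "0 0 0 0 0 0"

```text
t: 13.3
tool_pos: [0.4809, -0.3701, 0.002]
tool_rot: [-0.282, -2.066, 2.059]
contact_force: [-22.2, 6.4, 16.5]
opening: 0.0849
```

Run:
```python
from h import *
st();tn(); print(ctrl.get_obs()['wrist_torque'])
```

```text
t 13.3 tcp [ 0.4809 -0.3701  0.002 ] zyaw -106.4 tilt [-0.013  0.006 -1.   ] F [-22.2   6.4  16.5] op 0.0849
tool n -0.0644 t -0.0109
[1.03277001 2.89792556 0.34793962]
```

Request:
jog_arm --pt "1 0 0 0 0 0" --pt "2 0 0 0 0 0" --pt "4 0 0 0 0 0" --pt "8 0 0 0 0 0" --pt "20 0 0 0 0 0" --pt "30 -10 0 0 0 0" --pt "30 -45 0 0 0 0" --pt "0 -45 0 0 0 0" --pt "-10 -45 0 0 0 0" --pt "-40 -45 0 0 0 0" --pt "-50 -45 0 0 0 0" --pt "-20 -20 0 0 0 0"

```text
t: 14.5
tool_pos: [0.4962, -0.375, 0.2389]
tool_rot: [-0.305, -2.067, 2.074]
contact_force: [0.2, -0.7, -0.3]
opening: 0.0851
```

Request:
jog_arm --pt "0 0 0 0 0 0" --pt "0 0 0 0 0 0"

```text
t: 14.7
tool_pos: [0.493, -0.3734, 0.2339]
tool_rot: [-0.298, -2.068, 2.067]
contact_force: [-0.6, 0.2, -0.1]
opening: 0.0849
```

Run:
```python
from h import *
st();tn(); im=snap('wrist','w6'); np.save('T6.npy',P('wrist')[1]); snap('scene','s6')
cv2.imwrite('pics/w6c.png',im)
```

```text
t 14.7 tcp [ 0.493  -0.3734  0.2339] zyaw -106.4 tilt [-0.001  0.001 -1.   ] F [-0.6  0.2 -0.1] op 0.0849
tool n -0.0518 t -0.0106
```

View pics/w6.png

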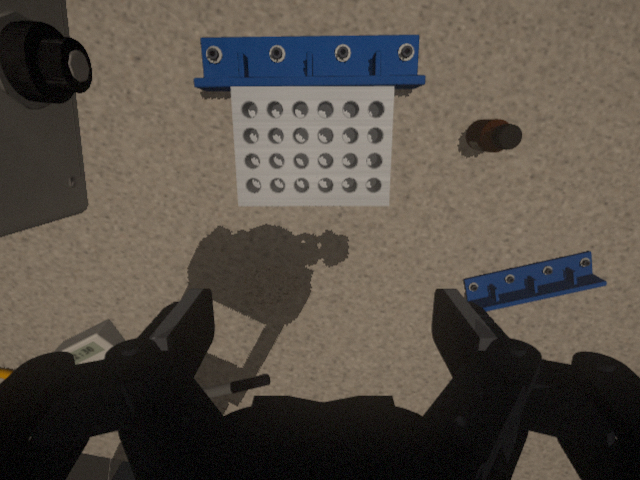

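Run:
```python
from h import *
im=cv2.imread('pics/w6.png'); s=cv2.imread('pics/s6.png')
a=cv2.resize(im[65:125,185:435],(800,280),interpolation=cv2.INTER_CUBIC); b=cv2.resize(s[240:300,340:440],(520,312),interpolation=cv2.INTER_CUBIC)
o=np.zeros((592,800,3),np.uint8); o[:280]=a; o[280:,:520]=b; cv2.imwrite('pics/c7.png',o)
```

```text
(no output)
```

View pics/c7.png

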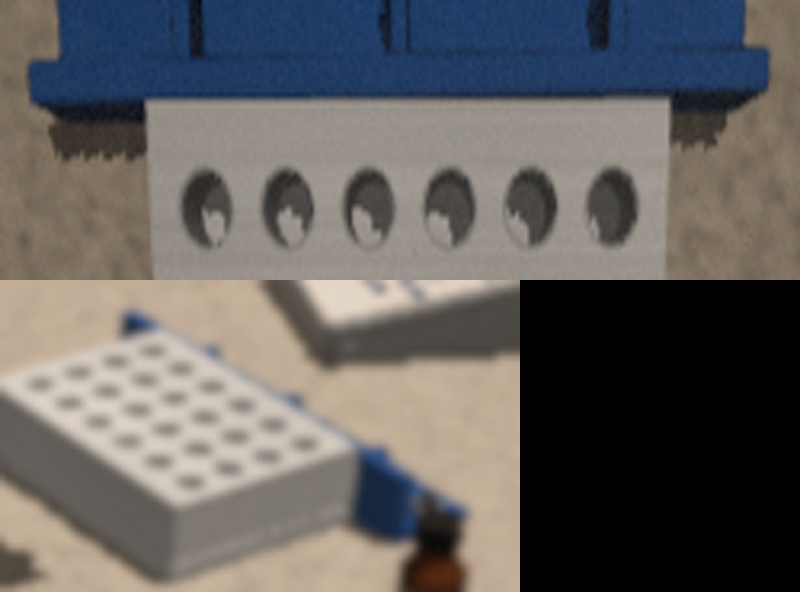

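I see a possible slight angle difference (the fence's right end is farther away), so I'll fit the edges subpixel.

Run:
```python
from h import *
im=cv2.imread('pics/w6.png').astype(float); blue=im[:,:,0]-im[:,:,2]; g=cv2.cvtColor(im.astype(np.uint8),cv2.COLOR_BGR2GRAY).astype(float)
PT=(ctrl.camera_params('wrist'),np.load('T6.npy'))
def edge(sig,xs,y0,y1):
    pts=[]
    for x in xs:
        d=np.diff(cv2.GaussianBlur(sig,(5,3),0)[y0:y1,x]); k=np.argmax(abs(d)); 
        if 0<k<len(d)-1:
            a,b,c=abs(d[k-1:k+2]); k=k+.5*(a-c)/(a-2*b+c)
        pts.append((x,y0+k+.5))
    pts=np.array(pts); p=np.polyfit(pts[:,0],pts[:,1],1)
    r=pts[:,1]-np.polyval(p,pts[:,0]); m=abs(r)<1; p=np.polyfit(pts[m,0],pts[m,1],1); return p,m.mean(),r[m].std()
def ang(p,z,x0,x1):
    W=pix2w('w',[(x0,np.polyval(p,x0)),(x1,np.polyval(p,x1))],z,PT); d=W[0]-W[1]; return np.degrees(np.arctan2(d[1],d[0])).round(2),W.round(4)[:,:2]
for nm,s,xs,y0,y1,z in [('block near',g,range(245,386),198,214,.04),('block/fence joint',blue,range(240,388),80,95,.04),('fence foot rear',blue,range(210,415),28,46,.006)]:
    p,m,r=edge(s,xs,y0,y1); print(nm,p.round(4),m.round(2),r.round(2),ang(p,z,xs[0],xs[-1]))
# fence wall front-top edge visible on the two free ends
for nm,xs in(('L',range(200,228)),('R',range(398,420))):
    p,m,r=edge(g,xs,78,88); print(nm,p.round(3),m,r.round(2),pix2w('w',[(xs[10],np.polyval(p,xs[10]))],.036,PT).round(4))
# block rows of wells as lateral check
print(pix2w('w',[(231,87),(394,86)],.04,PT).round(4), pix2w('w',[(194,86),(425,83)],.036,PT).round(4))
print(g[74:94,[202,210,220,402,410,418]].astype(int).T)
```

```text
block near [-9.000000e-04  2.058323e+02] 1.0 0.17 (np.float64(73.57), array([[ 0.5127, -0.3047],
       [ 0.4761, -0.4287]]))
block/fence joint [-6.80000e-03  8.73576e+01] 1.0 0.1 (np.float64(73.84), array([[ 0.6116, -0.3357],
       [ 0.5769, -0.4555]]))
fence foot rear [-1.28000e-02  3.97594e+01] 1.0 0.09 (np.float64(74.13), array([[ 0.6635, -0.3178],
       [ 0.6131, -0.4952]]))
L [-3.300e-02  9.346e+01] 0.32142857142857145 0.49 [[ 0.6189 -0.31    0.036 ]]
R [ 0.125 33.333] 0.6818181818181818 0.57 [[ 0.5723 -0.4735  0.036 ]]
[[ 0.6128 -0.328   0.04  ]
 [ 0.5742 -0.4609  0.04  ]] [[ 0.6233 -0.297   0.036 ]
 [ 0.5692 -0.4877  0.036 ]]
[[113 116 115  97  59  52  54  56  54  54  53  48  46  34  25  40  67  70
   54  55]
 [ 58  54  56  54  51  54  54  54  51  54  55  52  42  31  22  21  23  45
   54  53]
 [ 51  53  49  51  51  56  56  51  52  58  53  49  41  24  24  15  29  45
   59  54]
 [ 56  54  58  59  57  57  60  58  57  51  41  31  25  31  38  55  61  61
   58  63]
 [ 54  49  54  54  59  58  55  60  58  52  40  30  26  26  37  48  57  55
   56  90]
 [ 99  63  59  61  58  59  55  55  56  47  32  30  45  87 111 110 106 111
  113 113]]
```

Block 73.6° against fence 74.1°: a gap of about 1 mm is left at the right end. I'll press the right end with shut fingertips, then the middle.

Request:
jog_arm --pt "29 0 22 0 -0.009 0" --pt "29 0 22 0 0 0" --pt "0 45 0 0 0 0" --pt "0 45 0 0 0 0" --pt "0 45 0 0 0 0" --pt "0 45 0 0 0 0" --pt "0 39 0 0 0 0" --pt "0 0 0 0 0 0" --pt "-10 0 0 0 0 0" --pt "-10 0 0 0 0 0" --pt "-10 0 0 0 0 0" --pt "0 0 0 0 0 0" --grip 0

```text
t: 16.0
tool_pos: [0.4571, -0.4101, 0.0187]
tool_rot: [-0.294, -2.071, 2.079]
contact_force: [-0.1, -0.2, 0.1]
opening: -0.0002
```

Run:
```python
from h import *
st();tn()
```

```text
t 16.0 tcp [ 0.4571 -0.4101  0.0187] zyaw -105.9 tilt [ 0.004 -0.004 -1.   ] F [-0.1 -0.2  0.1] op -0.0002
tool n -0.0759 t -0.056
```

Request:
jog_arm --pt "-3 0 0 0 0 0" --pt "-3 0 0 0 0 0" --pt "-2 0 0 0 0 0" --pt "-2 0 0 0 0 0" --pt "-2 0 0 0 0 0" --pt "0 0 0 0 0 0" --pt "0 0 0 0 0 0"

```text
t: 16.7
tool_pos: [0.4657, -0.4114, 0.0156]
tool_rot: [-0.29, -2.072, 2.072]
contact_force: [0.1, 0.4, 0.7]
opening: 0.0006
```

Request:
jog_arm --pt "-1 0 0 0 0 0" --pt "-1 0 0 0 0 0" --pt "0 0 0 0 0 0" --pt "0 0 0 0 0 0"

```text
t: 17.1
tool_pos: [0.4677, -0.412, 0.0157]
tool_rot: [-0.29, -2.072, 2.072]
contact_force: [0.2, 0.2, -0.5]
opening: 0.0
```

Request:
jog_arm --pt "-1 0 0 0 0 0" --pt "-1 0 0 0 0 0" --pt "0 0 0 0 0 0" --pt "0 0 0 0 0 0"

```text
t: 17.5
tool_pos: [0.469, -0.4124, 0.0157]
tool_rot: [-0.288, -2.072, 2.071]
contact_force: [-5.3, 0.8, 3.9]
opening: -0.0001
```

Request:
jog_arm --pt "-1 0 0 0 0 0" --pt "-1 0 0 0 0 0" --pt "0 0 0 0 0 0" --pt "0 0 0 0 0 0"

```text
t: 17.9
tool_pos: [0.4698, -0.4129, 0.0156]
tool_rot: [-0.285, -2.072, 2.07]
contact_force: [-9.8, 3.4, 6.2]
opening: -0.0
```

Request:
jog_arm --pt "-1 0 0 0 0 0" --pt "-1 0 0 0 0 0" --pt "0 0 0 0 0 0" --pt "0 0 0 0 0 0"

```text
t: 18.3
tool_pos: [0.4698, -0.4128, 0.0157]
tool_rot: [-0.279, -2.071, 2.066]
contact_force: [-16.8, 4.6, 12.2]
opening: 0.0002
```

The right end moved in by about 1 mm and then stopped firm, so the gap is closed. Now the middle press.

Request:
jog_arm --pt "-2 0 0 0 0 0" --pt "0 0 0 0 0 0" --pt "4 0 0 0 0 0" --pt "6 0 0 0 0 0" --pt "8 0 0 0 0 0" --pt "0 0 -25 0 0 0" --pt "0 0 -28 0 0 0" --pt "0 0 0 0 0 0" --pt "-5 0 0 0 0 0" --pt "-5 0 0 0 0 0" --pt "-3 0 0 0 0 0" --pt "0 0 0 0 0 0"

```text
t: 19.5
tool_pos: [0.484, -0.3623, 0.0158]
tool_rot: [-0.286, -2.072, 2.069]
contact_force: [-6.0, 1.8, 4.2]
opening: 0.0001
```

Request:
jog_arm --pt "-2 0 0 0 0 0" --pt "-2 0 0 0 0 0" --pt "-1 0 0 0 0 0" --pt "0 0 0 0 0 0" --pt "0 0 0 0 0 0"

```text
t: 20.0
tool_pos: [0.484, -0.3622, 0.0157]
tool_rot: [-0.272, -2.07, 2.061]
contact_force: [-24.8, 7.6, 18.1]
opening: 0.0001
```

Request:
jog_arm --pt "-2 0 0 0 0 0" --pt "0 0 0 0 0 0" --pt "0 0 0 0 0 0"

```text
t: 20.3
tool_pos: [0.4839, -0.3622, 0.0157]
tool_rot: [-0.266, -2.069, 2.057]
contact_force: [-30.9, 10.5, 25.2]
opening: -0.0001
```

Request:
jog_arm --pt "4 0 0 0 0 0" --pt "6 0 0 0 0 0" --pt "8 0 0 0 0 0" --pt "0 0 -20 0 0 0" --pt "0 0 -19 0 0 0" --pt "0 0 0 0 0 0" --pt "-5 0 0 0 0 0" --pt "-5 0 0 0 0 0" --pt "-2 0 0 0 0 0" --pt "-1 0 0 0 0 0" --pt "0 0 0 0 0 0" --pt "0 0 0 0 0 0"

```text
t: 21.5
tool_pos: [0.4948, -0.3242, 0.0154]
tool_rot: [-0.28, -2.071, 2.066]
contact_force: [-12.3, 5.0, 10.8]
opening: 0.0
```

Request:
jog_arm --pt "-1 0 0 0 0 0" --pt "-1 0 0 0 0 0" --pt "0 0 0 0 0 0" --pt "0 0 0 0 0 0"

```text
t: 21.9
tool_pos: [0.4947, -0.3242, 0.0155]
tool_rot: [-0.273, -2.071, 2.062]
contact_force: [-21.1, 7.5, 16.0]
opening: -0.0001
```

All three probes are firm and lie on one line at 74.3°, matching the fence. Backing off and checking.

Request:
jog_arm --pt "2 0 0 0 0 0" --pt "4 0 0 0 0 0" --pt "8 0 0 0 0 0" --pt "20 0 10 0 0 0" --pt "30 -10 10 0 0 0" --pt "15 -45 10 0 0 0" --pt "0 -45 10 0 0 0" --pt "-10 -45 0 0 0 0" --pt "-30 -45 0 0 0 0" --pt "-40 -30 0 0 0 0" --pt "0 0 0 0 0 0" --pt "0 0 0 0 0 0"

```text
t: 23.1
tool_pos: [0.488, -0.364, 0.2328]
tool_rot: [-0.29, -2.072, 2.074]
contact_force: [-0.7, -0.6, -0.7]
opening: 0.0002
```

Run:
```python
from h import *
st(); im=snap('wrist','w8'); s=snap('scene','s8'); a=cv2.resize(im,(800,600)); a=np.vstack([a[:330],np.hstack([cv2.resize(s[200:320,210:450],(540,270)),np.zeros((270,260,3),np.uint8)])]); cv2.imwrite('pics/c8.png',a)
```

```text
t 23.1 tcp [ 0.488  -0.364   0.2328] zyaw -105.9 tilt [ 0.001 -0.001 -1.   ] F [-0.7 -0.6 -0.7] op 0.0002
```

View pics/c8.png

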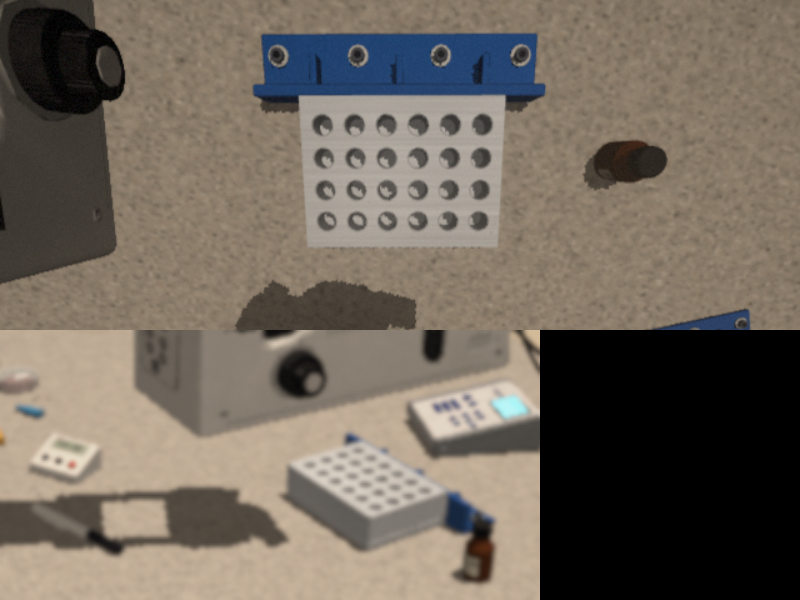

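The block's far edge (300–505, row 96) runs along the fence front (255–545) with fence left over at both ends. The bottle, timer and marker have not moved. Handing in.

```bash
python3 -c "
from station import ctrl
print(ctrl.finish_job())"
```

```text
the job is handed in; nothing more can be done
None
```

The block now stands with one long side flat against the front of the larger fence, and the job was handed in after about 23 s with the arm clear of everything.

I turned the block about 63° with three fingertip pushes near its corners. I then slid it straight against the fence with the open fingers.

- **Gap found and closed:** the first check showed the block about 0.5° out of line with the fence, a gap of roughly 1 mm at the right end. I pressed the right end until it moved in about 1 mm and stopped.
- **Flatness:** I then pressed the middle and the left end, and both were firm. The three contact points lie on one line at 74.3°; the fence measured 74.1° from the picture.
- **Ends:** the last picture shows fence left over beyond both ends of the block, which sits about 10 mm right of the fence's middle.
- **Other things:** the bottle, timer, marker and blue tube look unmoved in the last pictures. The orange tube and pink dish were only partly in view, but the arm never went near them.
- **Force:** the highest contact force I read was about 41 N at the fingertips, well under the 120 N wrist limit.

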